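# Light the joint and hold a lampholder against the sprung stop for screwing down

## Robot

A 6-joint arm with a two-finger parallel gripper is mounted at the origin on the work surface. World frame = base frame: x ahead of the robot, y to its left, z up, the work surface at z = 0. Lengths are in m, angles in rad, forces in N, time in s.
With the tool pointing down it reaches from about 0.275 to 0.975 m from the base axis. Payload 8.4 kg.
Tool frame: the origin (TCP) lies between the finger pads; the fingertips stand 22 mm ahead of it and the grasp point (between the pads) lies 3 mm ahead of it; x points along the fingers, z is the direction in which the jaws open and shut, and the axes are right-handed (so a half turn about x gives the same grasp; the last joint's range is limited). The gripper opens to 92 mm and grips with 3 to 60 N. Pads are 20 mm wide; open, the fingers measure 128 mm over their backs; the gripper's body (75 mm by 189 mm) begins 69 mm behind the grasp point.
Start: joints at [1.211, 0.353, 1.633, -0, 1.155, -0.002], TCP at [0.219, 0.585, 0.237] pointing down, gripper open.
Joint ranges: [-2.63, 2.63], [-0.92, 2.1], [0.06, 2.66], [-1.3, 4.44], [0, 2.69], [-3.02, 3.02]. Speed limits (rad/s): [2.22, 2.22, 2.79, 3.14, 3.14, 3.14].

## Interface

Orientations are given as a unit quaternion [w, x, y, z].
In Python, from plant import read_state, get_image, calibration, bot gives the robot as it stands. The module is installed in compiled form; this text tells all that it offers.
- The arm moves only by the tool servo_tool, never from a script. Its argument "deltas" is a list of rows, each a list of 2 entries, a list of its own where there are three numbers: the shift along the tool's x, y, z in mm, then the turn about the tool's x in degrees. A call has exactly 5 rows; each row is the pose to reach, as a shift and turn from the pose commanded when the call began, along the tool's axes at that moment; what a row does not reach only later rows make up. A row lasts 1/8 s, in which the tool goes at most 62.5 mm and 10.7 degrees, less where a joint would pass 70% of its speed; a pose out of reach is approached as far as the arm can. A call with a gripper value outside its range is refused whole. "grip" is the closure in counts, from 0 (fully open) to 255 (shut), set as the call begins (left out, the last holds). The fingers move at their own pace and stop on an object; "force" is the grip in N (left out, the last holds). Time passes only in rows, so rows that repeat a pose let the fingers close, or fill a call up. It gives the time, the measured TCP pose, the force and the opening at its end, in the units of the state.
- read_state(): the state, without advancing time (a new reading comes with each control period).
- get_image(name): name is "scene" or "top" or "wrist"; returns the picture (480x640x3 uint8, blue, green, red); there is no depth.
- calibration(name): a dict with "fovy" (degrees; the focal length in pixels is half the picture's height over the tangent of half this angle, whatever the lens; pixels are square), "cx", "cy" (the principal point, pixels), "view" (4x4, takes a point from world to camera coordinates). Camera axes: x right, y down, z forward; pixel columns grow to the right and rows downward; lengths in m; the calibration is good to about 2 mm. A picture is of the moment at which its call begins: read the wrist's pose just before it. calibration takes no time and is no camera call; for the wrist camera it gives the pose at the moment of the call.
- bot.close_job(): hands the job in, once; it reports no verdict.
The state is a dict: "time_s": time; "joint_positions": joint angles; "dq": joint speeds; "joint_torque": joint torques, N m; "tcp_pos": TCP position; "tool_rot": TCP orientation; "contact_force": force on the tool from outside, world axes, zero at the start; "moment": the same for the moment, N m; "gripper_width": finger opening in m.
Only numpy, scipy, OpenCV 4.12 (cv2) and the standard library are available. Lean on these libraries where they do the work, as an engineer would, in place of code of your own. Each camera call takes 0.05 s, during which the arm holds its last target. There are 200 camera calls.

## Task

Raise the lid of the folding bench lamp by its orange tab to about 60 degrees from closed and let go of it, so that it lights the work. Then bring the lampholder, flat on the bench, with its steel end plate squarely and centrally against the brass face of the spring-loaded stop, and press steadily with about 10 N, so that the face goes in by half its travel and the red line on its white tongue meets the green marks; never push the face right in. Finish while still gripping and pressing it there, ready for me to drive the screws, and leave the glass prism, the copper trimmer case and the loupe where they are.

Things in the scene. Friction and masses are not known exactly. Their poses are not given: they have to be found in the camera images.
- lamp_case: Folding bench lamp, a grey metal case fixed to the bench, 150 mm (x) by 200 mm (y) by 49 mm high, closed by a flat lid. Origin: centre of its underside on the bench. Its -x side is the front (tab side), its +x side the hinge side. Either this lamp or the stop may be on the left.
- lamp_hinge (a point): Point on the lid's hinge line, in the middle of the case's +x edge, 55 mm above the bench. The hinge line runs along the case's y axis.
- lamp_lid (a joint): Opening angle of the lamp lid in rad: 0 closed (level), growing as the front edge rises, up to 1.75. It starts between 0.02 and 0.2. The hinge is stiff, so the lid stays where it is left; raising it takes about 5 N at the tab. The lid is a slab 150 by 200 by 10 mm, 0.3 kg, its mid-plane passing through the hinge line.
- lamp_tab (a point): Grip point on the orange tab that sticks out of the middle of the lid's front edge in the plane of the lid: tab 14 mm wide (along the case's y), 12 mm thick, reaching 44 mm out; this point is at the centre of its section, 32 mm out of the lid's edge and 182 mm from the hinge line. It moves and turns with the lid.
- stop: Sprung stop fixed to the bench: blue block 100 mm wide, 40 high; 40 mm in front of it a brass face 60 mm wide, 3 to 45 mm above the bench. Origin: on the bench under the middle of the face's front when fully out. +x = press direction (into the face), roughly away from the robot; z up. On the block's top two green marks flank a white tongue with a red line that moves with the face.
- stop_face (a joint): How far the brass face is pushed in along the stop's +x, in m: 0 fully out, 0.020 right in. The spring is linear, 1000 N/m with no preload, so 0.010 is 10 N and the red line meets the green marks there; a wrist sensor also feels the drag of the bench on the lampholder (up to 4 N).
- stop_pad (a point): Middle of the front of the brass face, 24 mm above the bench; moves with the face.
- holder: Loose lampholder, about 0.3 kg: white ceramic base 70 (x) by 40 (y) by 28 mm high, upright brass socket of 34 mm diameter on top (axis 5 mm to -x of centre), 58 mm high in all. Origin: centre of its underside. Its +x end, 35 mm from the origin, is the steel end plate for the stop (grey strip on the top edge); it starts some cm in front of the face. Grasp across the 40 mm width.
- prism: Frosted glass prism wedge, 50 by 80 by 45 mm high, origin in the middle of its underside; to be left alone.
- trimmer_case: Copper wick trimmer case, 35 by 90 by 24 mm high, origin at the centre of its underside; to be left alone.
- loupe: Nickel-plated magnifier loupe standing upright, 36 mm in diameter and 36 mm high, origin at the centre of its underside; to be left alone.
Mind the look-alikes: they are no part of the job. What is shaped like the holder but blue is not meant. There is more than one size of the stop; the job needs the larger.

How it is judged:
By the outcome, as a careful person would: the job done as asked, in the order asked, and still so for the second after the job is handed in, while the arm keeps its last pose, push and grip.
It also fails if it takes over 54 s, if anything falls off the work surface, if the arm or the gripper's body presses on something with over 40 N, if the wrist force passes 120 N, or if a joint passes its speed limit or range.

## Working session

There is one attempt and no reset: what is moved stays moved. The work goes in short steps, Python scripts to look and compute and a tool call to move; the robot and the scene stay as the last step left them, time stands still between calls to the robot, and variables do not carry over. Pictures are saved under pics/ and viewed, about 8 in all and at most 12, crops included, and the job is handed in when it is done.

Besides the shell and the picture viewer there is one more tool, called after "Emit:" as name([rows], argument=value, ...), one row to a line, values as JSON. servo_tool: Moves the arm, as the interface text tells. Its arguments: {"type":"object","properties":{"deltas":{"type":"array","items":{"type":"array"}},"grip":{"type":"number"},"force":{"type":"number"}},"required":["deltas"]}

```bash
mkdir -p pics; python3 - <<'E'
from plant import *
import cv2,numpy as np
s=read_state();print(s)
for n in("scene","top","wrist"):
    c=calibration(n);print(n,c)
    cv2.imwrite(f"pics/{n}0.png",get_image(n))
E
```

```text
{'time_s': 0.0, 'joint_positions': array([ 1.21059267e+00,  3.53612197e-01,  1.63413990e+00, -6.53206954e-07,
        1.15520437e+00, -2.37856489e-03]), 'dq': array([ 4.40517717e-04, -1.54554743e-03, -2.33856321e-03,  5.11852484e-04,
       -3.93788162e-05,  1.75901865e-03]), 'joint_torque': array([ 3.83722043e-03, -5.93863428e+01, -3.34205425e+01,  7.00638606e-02,
        2.37349287e-02, -1.83642874e-04]), 'tcp_pos': array([0.21872011, 0.58497626, 0.23588367]), 'tool_rot': array([ 0.58060178, -0.40331315,  0.58139522,  0.40276502]), 'contact_force': array([ 0.13143451, -0.76840959, -0.11644293]), 'moment': array([-0.03009235,  0.04583812, -0.00443078]), 'gripper_width': 0.09189971418183114}
scene {'fovy': 50.93533879209558, 'cx': 330.299507796674, 'cy': 246.86294407492096, 'view': array([[ 0.72726413,  0.68609582,  0.01895833, -0.40725574],
       [ 0.51338001, -0.52543638, -0.67849656, -0.24701479],
       [-0.45555225,  0.50317904, -0.73435891,  1.56686284],
       [ 0.        ,  0.        ,  0.        ,  1.        ]])}
top {'fovy': 48.317451602042375, 'cx': 317.34525462354657, 'cy': 234.33059524739448, 'view': array([[-0.02573416, -0.99961157, -0.01069842,  0.01479435],
       [-0.98855451,  0.027038  , -0.14842145,  0.57243604],
       [ 0.14865307,  0.00675647, -0.98886633,  1.52430316],
       [ 0.        ,  0.        ,  0.        ,  1.        ]])}
wrist {'fovy': 60.37142460311045, 'cx': 323.7351649911847, 'cy': 238.77667620086973, 'view': array([[ 3.50815989e-01,  9.36444405e-01,  1.36186079e-04,
        -6.25591179e-01],
       [ 8.99833344e-01, -3.37140810e-01,  2.76832128e-01,
        -3.11598165e-02],
       [ 2.59283811e-01, -9.69945919e-02, -9.60918287e-01,
         3.90958732e-01],
       [ 0.00000000e+00,  0.00000000e+00,  0.00000000e+00,
         1.00000000e+00]])}
```

View pics/top0.png

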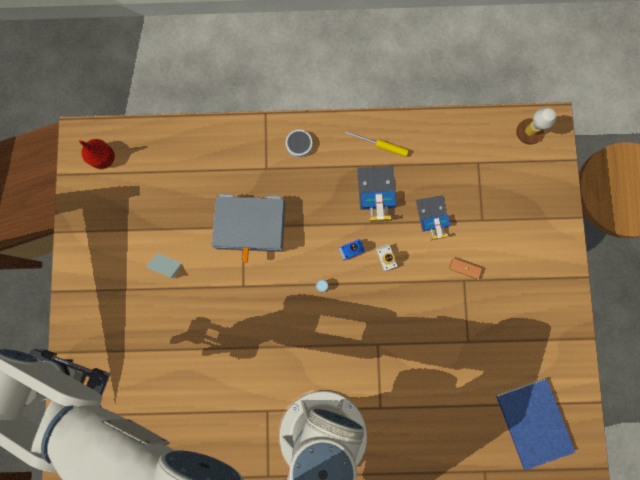

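View pics/scene0.png

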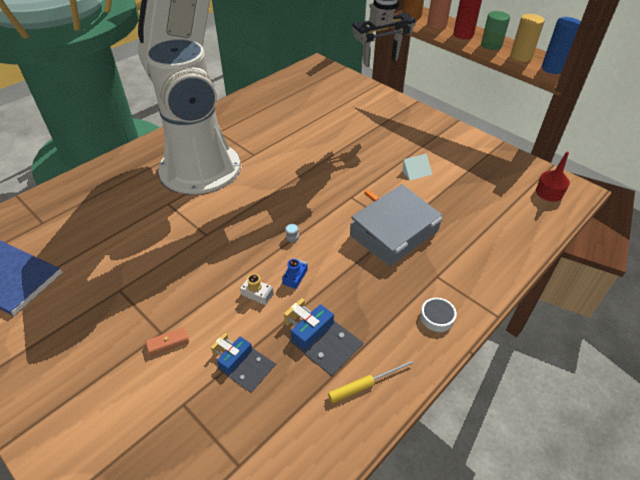

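```bash
cat > h.py <<'E'
from plant import *
import cv2,numpy as np
from scipy.spatial.transform import Rotation as R
def K(c):
    f=240/np.tan(np.radians(c["fovy"])/2); return np.array([[f,0,c["cx"]],[0,f,c["cy"]],[0,0,1]])
def ray(c,uv):
    V=c["view"]; d=V[:3,:3].T@np.linalg.solve(K(c),[uv[0],uv[1],1]); return -V[:3,:3].T@V[:3,3],d
def onz(c,uv,z):
    o,d=ray(c,uv); return o+d*(z-o[2])/d[2]
def proj(c,p):
    q=K(c)@(c["view"]@[*p,1])[:3]; return q[:2]/q[2]
def blobs(im,lo,hi,amin=15):
    m=cv2.inRange(cv2.cvtColor(im,cv2.COLOR_BGR2HSV),np.array(lo),np.array(hi))
    cs,_=cv2.findContours(m,cv2.RETR_EXTERNAL,cv2.CHAIN_APPROX_NONE)
    return sorted([c for c in cs if cv2.contourArea(c)>=amin],key=cv2.contourArea,reverse=True)
def axes():
    s=read_state(); q=s["tool_rot"]; return s,R.from_quat([q[1],q[2],q[3],q[0]]).as_matrix()
def look(name):
    s,_=axes(); c=calibration(name); return s,c,get_image(name)
def delta(p,yaw=None):
    "mm shift in tool axes to world point p, and turn (deg) that sets tool z to the line of world yaw"
    s,M=axes(); d=M.T@(np.array(p)-s["tcp_pos"])*1000; t=None
    if yaw is not None:
        z=M.T@[np.cos(yaw),np.sin(yaw),0]; t=(np.degrees(np.arctan2(-z[1],z[2]))+90)%180-90
    return d.round(1),t
E
python3 - <<'E'
from h import *
im=cv2.imread("pics/top0.png");c=calibration("top")
for b in blobs(im,(5,180,150),(18,255,255),10)[:6]: print("orange",cv2.minAreaRect(b))
m=cv2.cvtColor(im,cv2.COLOR_BGR2HSV);print("lid hsv",m[220,248],"tab",m[255,245])
P=lambda u,z:onz(c,u,z).round(3)
print("tab",P((245.5,250),.07),P((245,262),.07),"lid corners",[P(u,.06) for u in((216,196),(284,197),(214,245),(281,250))])
print("holder",P((388,258),.03),"blue",P((352,249),.03),"loupe",P((322,286),.036),"stop",P((380,219),.045),P((377,190),.04))
print(axes()[1])
s,M=axes();w=calibration("wrist")["view"];cp=-w[:3,:3].T@w[:3,3];print("wristcam in tool",M.T@(cp-s["tcp_pos"]),M.T@w[2,:3])
E
```

```text
orange ((245.0, 255.00001525878906), (5.079850673675537, 14.356100082397461), 6.34019136428833)
lid hsv [ 99  19 131] tab [ 16 255 206]
tab [0.529 0.207 0.07 ] [0.494 0.208 0.07 ] lid corners [array([0.692, 0.294, 0.06 ]), array([0.683, 0.094, 0.06 ]), array([0.547, 0.299, 0.06 ]), array([0.527, 0.106, 0.06 ])]
holder [ 0.499 -0.205  0.03 ] blue [ 0.528 -0.101  0.03 ] loupe [ 0.422 -0.01   0.036] stop [ 0.613 -0.185  0.045] [ 0.701 -0.181  0.04 ]
[[-3.30636726e-04 -9.36684807e-01  3.50173475e-01]
 [-1.01877580e-03  3.50173628e-01  9.36684254e-01]
 [-9.99999426e-01 -4.70460476e-05 -1.07005208e-03]]
wristcam in tool [-0.14845175  0.0778916   0.00082655] [ 0.9609307  -0.27678672  0.00114292]
```

```bash
python3 - <<'E'
from h import *
print(delta((.47,.205,.236),np.radians(86)))
E
```

```text
(array([ 3.000e-01, -3.684e+02, -2.680e+02]), np.float64(-16.49794449125801))
```

Emit:
servo_tool([
  [[0, -50, -36], -4],
  [[0, -100, -72], -8],
  [[0, -150, -108], -12],
  [[0, -200, -145], -16.5],
  [[0, -250, -182], -16.5],
])

```text
time_s: 0.78
tcp_pos: [0.39, 0.3256, 0.2366]
tool_rot: [0.517, -0.483, 0.517, 0.483]
contact_force: [0.2, 0.2, -0.6]
gripper_width: 0.0919
```

```bash
python3 - <<'E'
from h import *
print(delta((.47,.205,.236),np.radians(86)),axes()[0]['tcp_pos'])
E
```

```text
(array([   0.6,  -88. , -114.9]), np.float64(0.08388141482555511)) [0.39004562 0.32563392 0.23657914]
```

Emit:
servo_tool([
  [[0, -33, -43], 0],
  [[0, -66, -86], 0],
  [[0, -88, -115], 0],
  [[0, -88, -115], 0],
  [[0, -88, -115], 0],
])

```text
time_s: 1.4
tcp_pos: [0.4687, 0.2069, 0.2364]
tool_rot: [0.517, -0.482, 0.517, 0.482]
contact_force: [-0.2, 1.0, 0.5]
gripper_width: 0.0914
```

```bash
python3 - <<'E'
from h import *
s,c,im=look("wrist");cv2.imwrite("pics/w1.png",im);np.save("c1.npy",c)
print(s["tcp_pos"])
for b in blobs(im,(5,180,100),(20,255,255),100)[:3]: print(cv2.minAreaRect(b),cv2.boundingRect(b))
E
```

```text
[0.46866731 0.20688628 0.23642867]
```

View pics/w1.png

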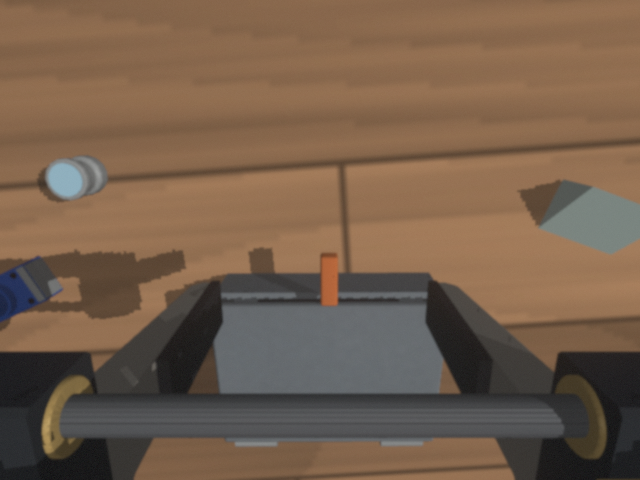

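```bash
python3 - <<'E'
from h import *
im=cv2.imread("pics/w1.png");c=np.load("c1.npy",allow_pickle=True).item();t=calibration("top");it=cv2.imread("pics/top0.png")
h=cv2.cvtColor(im,cv2.COLOR_BGR2HSV)
for v in range(246,312,4): print(v,h[v,330],end=' ')
b=blobs(im,(5,150,80),(12,255,255),100)
for x in b[:3]: print(cv2.minAreaRect(x),cv2.boundingRect(x))
g=cv2.cvtColor(im,cv2.COLOR_BGR2GRAY)
print("\ncol260",g[265:310,260].tolist(),"\nrow",g[340,200:240].tolist(),g[340,420:450].tolist(),"\ncol back",g[430,:][220:240].tolist())
print("toptab col",cv2.cvtColor(it,cv2.COLOR_BGR2HSV)[240:268,245].tolist())
E
```

```text
246 [ 14 111 161] 250 [ 13 113 158] 254 [ 11 157 120] 258 [ 11 169 166] 262 [ 11 171 179] 266 [ 11 171 179] 270 [ 11 170 180] 274 [ 10 172 179] 278 [ 11 172 178] 282 [ 11 171 179] 286 [ 10 170 179] 290 [ 10 168 179] 294 [ 10 170 179] 298 [ 10 171 177] 302 [ 11 169 177] 306 [  7  58 118] 310 [105  14 111] ((329.0, 279.0), (50.0, 16.0), 90.0) (321, 254, 17, 51)

col260 [79, 80, 80, 77, 78, 77, 78, 72, 68, 61, 57, 61, 64, 65, 68, 67, 65, 67, 67, 67, 64, 67, 67, 66, 67, 67, 72, 86, 99, 105, 110, 107, 101, 84, 60, 45, 44, 58, 70, 80, 89, 97, 102, 104, 104] 
row [28, 31, 33, 31, 32, 27, 31, 32, 30, 32, 33, 33, 37, 57, 81, 97, 102, 104, 103, 104, 104, 107, 105, 106, 105, 106, 105, 105, 105, 105, 104, 106, 106, 106, 104, 107, 106, 104, 105, 104] [107, 109, 110, 105, 106, 108, 106, 106, 107, 108, 107, 106, 104, 93, 75, 53, 37, 34, 35, 32, 34, 31, 32, 34, 34, 33, 31, 32, 32, 30] 
col back [83, 84, 84, 84, 82, 83, 84, 86, 85, 84, 86, 84, 83, 84, 84, 85, 84, 82, 82, 86]
toptab col [[104, 21, 134], [95, 23, 134], [104, 21, 134], [96, 19, 135], [100, 17, 134], [105, 19, 132], [6, 10, 127], [13, 160, 156], [17, 255, 204], [17, 255, 207], [17, 255, 207], [17, 255, 207], [17, 255, 207], [17, 255, 206], [17, 255, 205], [16, 255, 206], [17, 255, 206], [17, 255, 206], [17, 255, 207], [17, 255, 206], [17, 255, 207], [17, 255, 201], [15, 192, 177], [17, 141, 184], [17, 139, 187], [17, 140, 186], [16, 132, 181], [17, 139, 172]]
```

```bash
python3 - <<'E'
import cv2
a=cv2.imread("pics/w1.png")[240:450,200:450];cv2.imwrite("pics/w1c.png",cv2.resize(a,None,fx=2.8,fy=2.8,interpolation=2)) 
E
```

```text
(no output)
```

View pics/w1c.png

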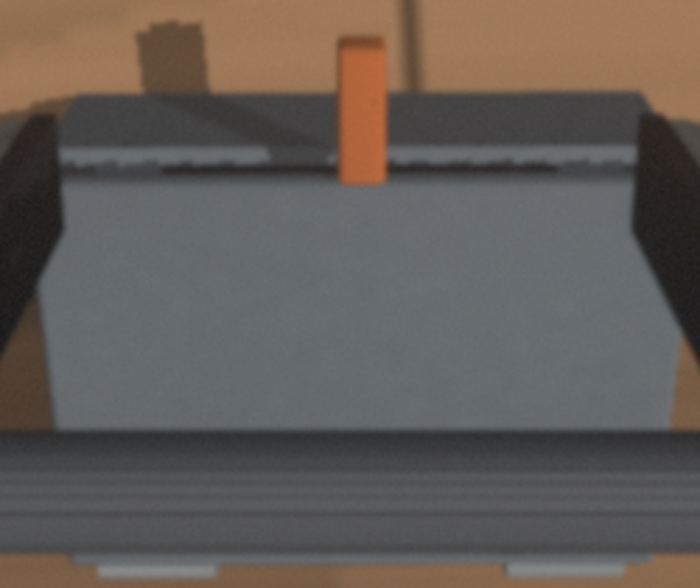

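```bash
cat > lamp.py <<'E'
from h import *
c=np.load("c1.npy",allow_pickle=True).item()
A=onz(c,(227.5,272.9),0);B=onz(c,(429.6,272.9),0)
print(A,B,np.linalg.norm(A-B))
A2=onz(c,(221.5,292.5),.049);B2=onz(c,(427.5,292.5),.049);print("top edge",A2,B2)
d=(B-A)/np.linalg.norm(B-A);x=np.array([d[1],-d[0],0]);m=(A+B)/2
H=m+x*.150+[0,0,.055]
print("yaw x",np.degrees(np.arctan2(x[1],x[0])),"front",m,"hinge",H)
from scipy.optimize import brentq
def pt(a,r,n): return H-x*(r*np.cos(a)-n*np.sin(a))+np.array([0,0,r*np.sin(a)+n*np.cos(a)])
for uv,r,n in(((329.5,257),.194,.006),((329.5,305.7),.150,.006),((260,301.5),.150,.005)):
    print([ (round(a,2),(proj(c,pt(a,r,n))-uv).round(1).tolist()) for a in(0.02,.06,.1,.14,.18)])
t=calibration("top")
print("top", [(a,proj(t,pt(a,.194,0)).round(1).tolist()) for a in(.02,.1,.18)],"obs 245,262")
E
python3 lamp.py
```

```text
[0.5302585  0.10775044 0.        ] [0.54463088 0.30821568 0.        ] 0.20097979113300243
top edge [0.5304459  0.11339787 0.049     ] [0.54342593 0.29424561 0.049     ]
yaw x -4.100812153308162 front [0.53744469 0.20798306 0.        ] hinge [0.68706065 0.19725632 0.055     ]
[(0.02, [0.3, -6.2]), (0.06, [0.5, -2.6]), (0.1, [0.6, 1.5]), (0.14, [0.8, 6.2]), (0.18, [0.9, 11.5])]
[(0.02, [0.0, -5.7]), (0.06, [0.2, -2.1]), (0.1, [0.3, 1.8]), (0.14, [0.4, 6.1]), (0.18, [0.5, 10.8])]
[(0.02, [69.5, -2.0]), (0.06, [69.6, 1.5]), (0.1, [69.7, 5.3]), (0.14, [69.9, 9.6]), (0.18, [70.0, 14.2])]
top [(0.02, [244.6, 262.6]), (0.1, [243.8, 261.8]), (0.18, [243.1, 260.5])] obs 245,262
```

```bash
python3 - <<'E'
from h import *
print(delta((.506,.2102,.073),np.radians(85.9)))
E
```

```text
(array([163.5, -37.2,   5.5]), np.float64(0.12364748601839892))
```

Emit:
servo_tool([
  [[50, -37, 5.5], 0],
  [[100, -37, 5.5], 0],
  [[140, -37, 5.5], 0],
  [[163, -37, 5.5], 0],
  [[163, -37, 5.5], 0],
])

```text
time_s: 2.08
tcp_pos: [0.5045, 0.21, 0.072]
tool_rot: [0.516, -0.482, 0.518, 0.483]
contact_force: [0.2, 0.3, 0.3]
gripper_width: 0.0921
```

Emit:
servo_tool([
  [[0, 0, 0], 0],
  [[0, 0, 0], 0],
  [[0, 0, 0], 0],
  [[0, 0, 0], 0],
  [[0, 0, 0], 0],
], grip=255, force=15)

```text
time_s: 2.7
tcp_pos: [0.5065, 0.2094, 0.0738]
tool_rot: [0.517, -0.482, 0.517, 0.482]
contact_force: [-0.4, 0.5, -0.5]
gripper_width: 0.0442
```

```bash
python3 - <<'E'
from h import *
s,M=axes();print(s["gripper_width"],s["tcp_pos"],s["contact_force"])
th=np.radians(-4.1);x=np.array([np.cos(th),np.sin(th),0])
f=lambda a:-x*.182*np.cos(a)+np.array([0,0,.182*np.sin(a)])
for a in np.linspace(.08,1.0472,12): print(round(a,3),((M.T@(f(a)-f(.08)))*1000).round(1))
E
```

```text
0.044231644717389225 [0.50646714 0.20942047 0.07378576] [-0.37619946  0.46193241 -0.46591798]
0.08 [0. 0. 0.]
0.168 [-15.9  -2.   -0. ]
0.256 [-31.5  -5.4  -0. ]
0.344 [-46.8 -10.1  -0. ]
0.432 [-61.6 -16.1  -0. ]
0.52 [-75.8 -23.5  -0. ]
0.608 [-89.3 -32.   -0. ]
0.695 [-1.021e+02 -4.170e+01 -1.000e-01]
0.783 [-1.139e+02 -5.250e+01 -1.000e-01]
0.871 [-1.247e+02 -6.430e+01 -1.000e-01]
0.959 [-1.345e+02 -7.700e+01 -1.000e-01]
1.047 [-1.43e+02 -9.05e+01 -1.00e-01]
```

Emit:
servo_tool([
  [[0, 0, 0], 0],
  [[0, 0, 0], 0],
  [[0, 0, 0], 0],
  [[0, 0, 0], 0],
  [[0, 0, 0], 0],
])

```text
time_s: 3.32
tcp_pos: [0.5062, 0.2083, 0.0734]
tool_rot: [0.516, -0.483, 0.518, 0.482]
contact_force: [1.6, -6.4, 0.5]
gripper_width: 0.0138
```

Emit:
servo_tool([
  [[-8, -0.9, 0], 0],
  [[-16, -2, 0], 0],
  [[-24, -3.5, 0], 0],
  [[-31.5, -5.4, 0], 0],
  [[-46.8, -10.1, 0], 0],
])

```text
time_s: 3.95
tcp_pos: [0.5158, 0.2076, 0.1196]
tool_rot: [0.516, -0.482, 0.518, 0.482]
contact_force: [4.8, -5.8, -6.9]
gripper_width: 0.0137
```

Emit:
servo_tool([
  [[-14.8, -6, 0.5], 0],
  [[-29, -13.4, 1], 0],
  [[-42.5, -21.9, 1], 0],
  [[-55.3, -31.6, 1], 0],
  [[-67.1, -42.4, 1], 0],
])

```text
time_s: 4.58
tcp_pos: [0.5574, 0.2049, 0.1867]
tool_rot: [0.515, -0.482, 0.519, 0.482]
contact_force: [0.9, -7.0, -8.2]
gripper_width: 0.0138
```

Emit:
servo_tool([
  [[-10.8, -11.8, 0], 0],
  [[-20.6, -24.5, 0], 0],
  [[-29.1, -38, 0], 0],
  [[-29.1, -38, 0], 0],
  [[-29.1, -38, 0], 0],
])

```text
time_s: 5.2
tcp_pos: [0.5968, 0.2022, 0.2168]
tool_rot: [0.516, -0.483, 0.518, 0.482]
contact_force: [1.7, -8.9, 0.4]
gripper_width: 0.0136
```

```bash
python3 - <<'E'
from h import *
s,M=axes();g=s["tcp_pos"]+M[:,0]*.003
H=np.array([.68706,.19726,.055]);d=g-H;th=np.radians(-4.1);r=-d@[np.cos(th),np.sin(th),0]
print(g,np.degrees(np.arctan2(d[2],r)),np.hypot(d[2],r))
t=calibration("top");s2=calibration("scene")
cv2.imwrite("pics/s2.png",get_image("scene"))
E
```

```text
[0.59675883 0.20223892 0.21375619] 60.33456290615971 0.1827030381624281
```

View pics/s2.png

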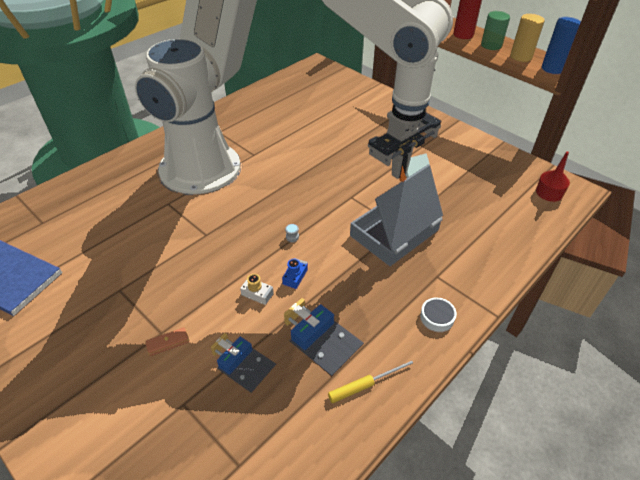

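Emit:
servo_tool([
  [[0, 0, 0], 0],
  [[0, 0, 0], 0],
  [[0, 0, 0], 0],
  [[0, 0, 0], 0],
  [[0, 0, 0], 0],
], grip=0)

```text
time_s: 5.88
tcp_pos: [0.5967, 0.2042, 0.2166]
tool_rot: [0.517, -0.482, 0.517, 0.482]
contact_force: [-0.7, -0.3, -0.1]
gripper_width: 0.062
```

Emit:
servo_tool([
  [[-2, 0, 0], 0],
  [[-8, 0, 0], 0],
  [[-30, 0, 0], 0],
  [[-60, 0, 0], 0],
  [[-75, 30, 0], 0],
])

```text
time_s: 6.5
tcp_pos: [0.5683, 0.2064, 0.2936]
tool_rot: [0.518, -0.483, 0.516, 0.482]
contact_force: [0.3, 0.3, -0.3]
gripper_width: 0.0923
```

```bash
python3 - <<'E'
from h import *
s,M=axes();print(s["gripper_width"],s["tcp_pos"],delta((.45,-.19,.25),np.pi/2))
E
```

```text
0.09229449422460273 [0.5682958  0.20637683 0.29359507] (array([  42.9,   90.2, -403.8]), np.float64(-4.0459965853715545))
```

Emit:
servo_tool([
  [[0, 15, -55], 0],
  [[0, 30, -110], -2],
  [[10, 45, -165], -4],
  [[20, 60, -220], -4],
  [[30, 75, -280], -4],
])

```text
time_s: 7.12
tcp_pos: [0.472, -0.0692, 0.2621]
tool_rot: [-0.5, 0.501, -0.5, -0.5]
contact_force: [0.8, -0.4, 0.0]
gripper_width: 0.0917
```

Emit:
servo_tool([
  [[6, 10, -55], 0],
  [[12, 20, -110], 0],
  [[13, 24, -122], 0],
  [[13, 24, -122], 0],
  [[13, 24, -122], 0],
])

```text
time_s: 7.75
tcp_pos: [0.4489, -0.1887, 0.2489]
tool_rot: [-0.5, 0.5, -0.5, -0.5]
contact_force: [0.1, 0.4, 0.5]
gripper_width: 0.0918
```

```bash
python3 - <<'E'
from h import *
s,c,im=look("wrist");np.save("c3.npy",c);print(s["tcp_pos"])
cv2.imwrite("pics/w3f.png",im);cv2.imwrite("pics/w3.png",im)
cv2.imwrite("pics/s3.png",get_image("scene"))
a=im[190:410,190:450];cv2.imwrite("pics/w3c.png",cv2.resize(a,None,fx=2.6,fy=2.6,interpolation=2))
E
```

```text
[ 0.44886858 -0.18867574  0.24888229]
```

View pics/w3.png

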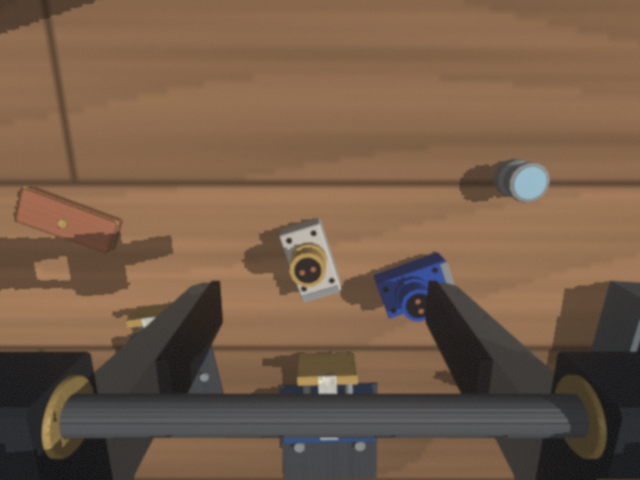

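```bash
python3 - <<'E'
from h import *
im=cv2.imread("pics/w3f.png");c=np.load("c3.npy",allow_pickle=True).item()
h=cv2.cvtColor(im,cv2.COLOR_BGR2HSV)
for p in((292,250),(300,232),(325,292),(333,290),(320,297),(296,270),(283,262),(300,305)): print(p,h[p[1],p[0]],end=" ")
a=im[205:315,265:355];b=im[335:395,265:390]
o=np.zeros((560,790,3),np.uint8);o[:550,:340*1]=cv2.resize(a,(450,550),interpolation=2)[:,:340] if 0 else cv2.resize(a,(340,550),interpolation=2)[:550,:]
o[:216,340:790]=cv2.resize(b,(450,216),interpolation=2);cv2.imwrite("pics/w3d.png",o)
E
```

```text
(292, 250) [ 19  32 111] (300, 232) [ 18  23 188] (325, 292) [ 30   2 141] (333, 290) [ 30   2 140] (320, 297) [ 15  52 151] (296, 270) [15 56 55] (283, 262) [ 13 106  99] (300, 305) [ 13 112 164]
```

View pics/w3d.png

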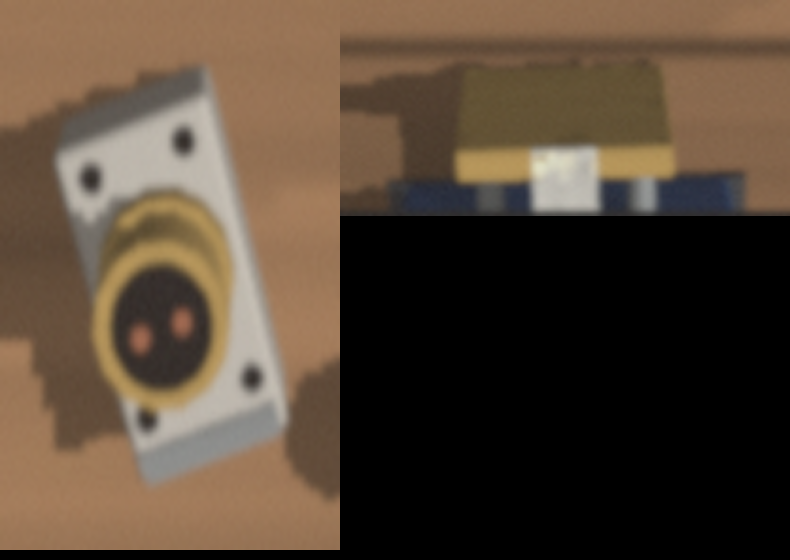

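```bash
python3 - <<'E'
from h import *
c=np.load("c3.npy",allow_pickle=True).item()
P=[onz(c,u,.028) for u in((280.1,236.6),(320,224),(340.4,290),(304.2,302))]
RL,RR,FR,FL=P
m=np.mean(P,axis=0);d=(FR+FL-RL-RR)/2;e=(RR+FR-RL-FL)/2
print("holder",m,np.linalg.norm(d),np.linalg.norm(e),np.degrees(np.arctan2(d[1],d[0])),np.degrees(np.arctan2(-e[0],e[1])))
A,B=onz(c,(296.9,376.7),.045),onz(c,(358.1,376.7),.045);C,D=onz(c,(298.9,353.1),.003),onz(c,(353.9,353.1),.003)
for a,b in((A,B),(C,D)): print("face",(a+b)/2,np.linalg.norm(a-b),np.degrees(np.arctan2(-(b-a)[0],(b-a)[1])))
t=calibration("top");im=cv2.imread("pics/top0.png")
q=cv2.cvtColor(im,cv2.COLOR_BGR2HSV)
for lo,hi,n,z in(((105,150,60),(125,255,255),"blue",.04),((18,100,120),(30,255,255),"brass",.045)):
    for b in blobs(im,lo,hi,25): 
        r=cv2.minAreaRect(b); 
        if 300<r[0][0]<460 and 150<r[0][1]<250: print(n,r,onz(t,r[0],z))
E
```

```text
holder [ 0.50279357 -0.19926512  0.028     ] 0.06912332885800995 0.03819236907946079 17.29946658566227 18.847237682915605
face [ 0.61429729 -0.18382757  0.045     ] 0.060217102150254075 -0.054104770552025554
face [ 0.61386928 -0.18458591  0.003     ] 0.05947894133790444 -0.04752121746841995
blue ((377.87432861328125, 199.11187744140625), (15.347179412841797, 33.900447845458984), 86.98721313476562) [ 0.67352121 -0.18218895  0.04      ]
blue ((352.44830322265625, 248.6206817626953), (12.998673439025879, 20.055095672607422), 68.19859313964844) [ 0.52805889 -0.1017762   0.04      ]
blue ((429.4999694824219, 223.0), (11.014732360839844, 14.79590892791748), 80.53767395019531) [ 0.59767925 -0.33052153  0.04      ]
blue ((444.0500183105469, 220.1500244140625), (11.700427055358887, 8.854376792907715), 71.56504821777344) [ 0.60498786 -0.37364559  0.04      ]
brass ((373.0000305175781, 218.50003051757812), (6.640782833099365, 10.435516357421875), 71.56504821777344) [ 0.61478909 -0.16488722  0.045     ]
brass ((386.70001220703125, 217.60000610351562), (6.640782833099365, 7.905693531036377), 71.56504821777344) [ 0.61635855 -0.20513987  0.045     ]
```

```bash
python3 - <<'E'
from h import *
im=cv2.imread("pics/w3f.png").astype(float);c=np.load("c3.npy",allow_pickle=True).item()
v=im.max(axis=2) # brightness
def edge(us,v0,v1,sign,z,n):
    pts=[]
    for u in us:
        col=sign*np.diff(v[v0:v1,u]);k=int(col.argmax())
        a=col[k-1:k+2] if 0<k<len(col)-1 else None
        off=0 if a is None else .5*(a[0]-a[2])/(a[0]-2*a[1]+a[2]+1e-9)
        pts.append((u,v0+k+.5+off))
    pts=np.array(pts);vx,vy,x0,y0=cv2.fitLine(pts.astype(np.float32),cv2.DIST_HUBER,0,.01,.01).ravel()
    g=lambda u:(u,y0+(u-x0)*vy/vx)
    A,B=onz(c,g(298),z),onz(c,g(356),z);d=B-A
    print(n,"v at298,356:",g(298)[1],g(356)[1],"yaw",np.degrees(np.arctan2(-d[0],d[1])),"mid x",(A+B)[0]/2)
L=list(range(300,315))+list(range(340,355))
edge(L,368,382,1,.045,"front top")
edge(L,378,392,-1,.045,"back top")
edge(range(302,352),345,362,-1,.003,"front bottom")
# the wide block rear edge (blue strip at v~440)
edge(list(range(288,312))+list(range(345,374)),430,452,-1,.04,"block rear")
t=calibration("top")
def pr(n,A,B,z):
    a,b=onz(t,A,z),onz(t,B,z);d=b-a;print(n,a,b)
E
python3 - <<'E'
import sys;sys.path.insert(0,".")
from h import *
print(delta((.5028,-.1993,.13),np.radians(107.8)))
E
```

```text
front top v at298,356: 376.43777 375.0363 yaw 1.5399908553134842 mid x 0.6132061845441015
back top v at298,356: 385.4048 383.84576 yaw 1.7288040050373692 mid x 0.6233381483150497
front bottom v at298,356: 345.5 345.5 yaw -0.045451177806181596 mid x 0.6046231184683355
block rear v at298,356: 443.5783 441.94168 yaw 1.8891130803606537 mid x 0.6978081372366937
(array([118.9, -53.8, -10.9]), np.float64(-17.706287496179257))
```

Emit:
servo_tool([
  [[20, -18, -3.6], -9],
  [[40, -36, -7.2], -17.7],
  [[70, -54, -11], -17.7],
  [[119, -54, -11], -17.7],
  [[119, -54, -11], -17.7],
], grip=80)

```text
time_s: 8.48
tcp_pos: [0.5005, -0.1988, 0.1269]
tool_rot: [0.416, -0.569, 0.417, 0.574]
contact_force: [-0.0, -0.2, 0.9]
gripper_width: 0.0629
```

```bash
python3 - <<'E'
from h import *
s,M=axes();print(s["gripper_width"],s["tcp_pos"],delta((.5028,-.1993,.027),np.radians(107.7)))
s,c,im=look("wrist");np.save("c4.npy",c);cv2.imwrite("pics/w4.png",im)
E
```

```text
0.06291522590688815 [ 0.50046869 -0.1987607   0.12687856] (array([99.9, -2.6, -1.7]), np.float64(0.08690211580714902))
```

View pics/w4.png

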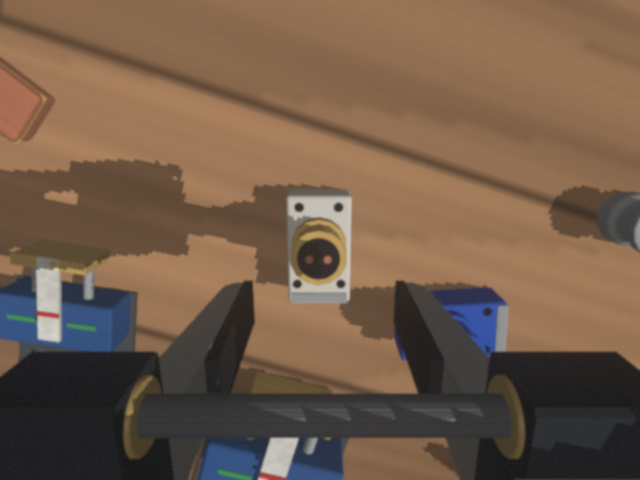

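Emit:
servo_tool([
  [[35, 0, -1.5], 0],
  [[70, 0, -1.5], 0],
  [[95, 0, -1.5], 0],
  [[102, 0, -1.5], 0],
  [[102, 0, -1.5], 0],
])

```text
time_s: 9.15
tcp_pos: [0.5039, -0.2023, 0.029]
tool_rot: [-0.417, 0.572, -0.417, -0.57]
contact_force: [0.2, -0.1, 0.4]
gripper_width: 0.0631
```

Emit:
servo_tool([
  [[0, 0, 0], 0],
  [[0, 0, 0], 0],
  [[0, 0, 0], 0],
  [[0, 0, 0], 0],
  [[0, 0, 0], 0],
], grip=255, force=30)

```text
time_s: 9.78
tcp_pos: [0.5033, -0.2022, 0.0284]
tool_rot: [-0.417, 0.571, -0.417, -0.571]
contact_force: [-1.2, 2.5, 7.5]
gripper_width: 0.0399
```

```bash
python3 - <<'E'
from h import *
print(delta((.5635,-.1855,.0284),np.radians(91.7)),axes()[0]["contact_force"],axes()[0]["moment"])
E
```

```text
(array([  0. , -62.4,  -2.4]), np.float64(15.989437803716442)) [-1.18377477  2.47871761  7.46514731] [0.46716612 0.24521111 0.0097573 ]
```

Emit:
servo_tool([
  [[0, 0, 0], 0],
  [[0, -6, 0], 2],
  [[0, -12, 0], 5],
  [[0, -18, 0], 8],
  [[0, -25, 0], 11],
])

```text
time_s: 10.4
tcp_pos: [0.5248, -0.1947, 0.0284]
tool_rot: [0.469, -0.527, 0.471, 0.529]
contact_force: [-10.5, -1.8, 15.6]
gripper_width: 0.04
```

Emit:
servo_tool([
  [[-0.6, 0, 0], 0],
  [[-0.6, 0, 0], 0],
  [[-0.6, 0, 0], 0],
  [[-0.6, 0, 0], 0],
  [[-0.6, 0, 0], 0],
])

```text
time_s: 11.02
tcp_pos: [0.5268, -0.1946, 0.0284]
tool_rot: [-0.47, 0.528, -0.47, -0.528]
contact_force: [-0.6, 0.3, 5.5]
gripper_width: 0.0398
```

Emit:
servo_tool([
  [[-0.3, 0, 0], 0],
  [[-0.3, -8, 0], 2],
  [[-0.3, -16, 0], 5],
  [[-0.3, -16, 0], 5],
  [[-0.3, -16, 0], 5],
])

```text
time_s: 11.65
tcp_pos: [0.543, -0.1927, 0.0284]
tool_rot: [-0.492, 0.508, -0.492, -0.507]
contact_force: [1.1, 0.8, -1.3]
gripper_width: 0.0397
```

```bash
python3 - <<'E'
from h import *
s,c,im=look("wrist");np.save("c5.npy",c);cv2.imwrite("pics/w5.png",im)
print(s["tcp_pos"],s["contact_force"],s["moment"],delta((.5635,-.1855,.029),np.radians(91.7)))
cv2.imwrite("pics/w5c.png",cv2.resize(im[190:400,230:430],None,fx=2.8,fy=2.8,interpolation=2))
E
```

```text
[ 0.5429515  -0.19274061  0.02841305] [ 1.12022687  0.78637667 -1.30611587] [ 0.11169418 -0.21242116  0.00917601] (array([ -0.6, -20.9,   6.6]), np.float64(0.04669748634462678))
```

View pics/w5c.png

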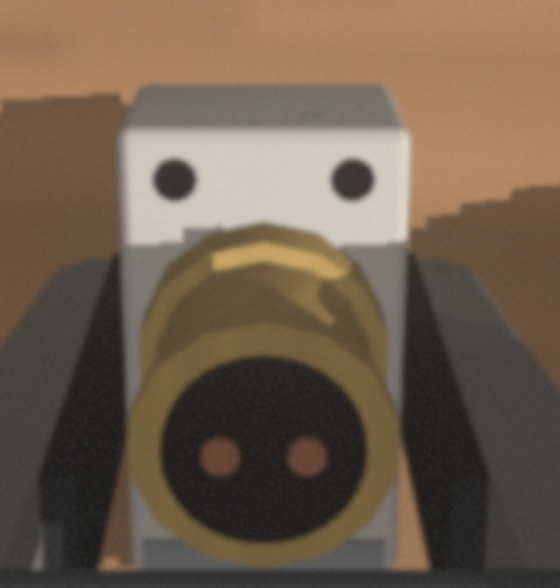

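```bash
python3 - <<'E'
from h import *
c=np.load("c5.npy",allow_pickle=True).item()
A,B=onz(c,(273.2,236.4),.028),onz(c,(376.1,236.4),.028);print(A,B,np.linalg.norm(A-B))
s,M=axes();m=(A+B)/2;print("origin in tool (mm)",M.T@(m-s["tcp_pos"])*1000-[0,35,0])
E
```

```text
[ 0.50793625 -0.21195087  0.028     ] [ 0.50679225 -0.17339846  0.028     ] 0.03856938114996841
origin in tool (mm) [0.41145935 0.45175313 1.160918  ]
```

Emit:
servo_tool([
  [[0, -5, 2.5], 0],
  [[0, -9, 5], 0],
  [[0, -12, 6.5], 0],
  [[0, -12, 6.5], 0],
  [[0, -12, 6.5], 0],
])

```text
time_s: 12.32
tcp_pos: [0.5547, -0.1857, 0.0284]
tool_rot: [-0.493, 0.508, -0.492, -0.507]
contact_force: [0.1, -0.4, -1.8]
gripper_width: 0.0398
```

Emit:
servo_tool([
  [[0, -5, 0.5], 0],
  [[0, -10, 0.5], 0],
  [[0, -14, 0.5], 0],
  [[0, -17, 0.5], 0],
  [[0, -17, 0.5], 0],
])

```text
time_s: 12.95
tcp_pos: [0.5719, -0.1849, 0.0284]
tool_rot: [-0.493, 0.508, -0.492, -0.507]
contact_force: [0.1, -0.2, -2.5]
gripper_width: 0.04
```

```bash
python3 - <<'E'
from h import *
im=get_image("top");im2=get_image("scene");w=get_image("wrist");s=axes()[0]
for n,i in(("t6",im),("s6",im2),("w6",w)):cv2.imwrite(f"pics/{n}.png",i)
a=cv2.resize(im[160:280,330:430],(400,480),interpolation=2);b=cv2.resize(im2[260:360,250:350],(400,400),interpolation=2)
o=np.zeros((590,800,3),np.uint8);o[:480,:400]=a;o[:400,400:]=b;o[400:590,400:]=cv2.resize(w[290:480,:],(400,190))
cv2.imwrite("pics/o6.png",o);print(s["tcp_pos"],s["contact_force"],s["time_s"])
E
```

```text
[ 0.57149779 -0.18482892  0.02845503] [-0.70463274  0.61345519 -2.99347212] 13.1
```

View pics/o6.png

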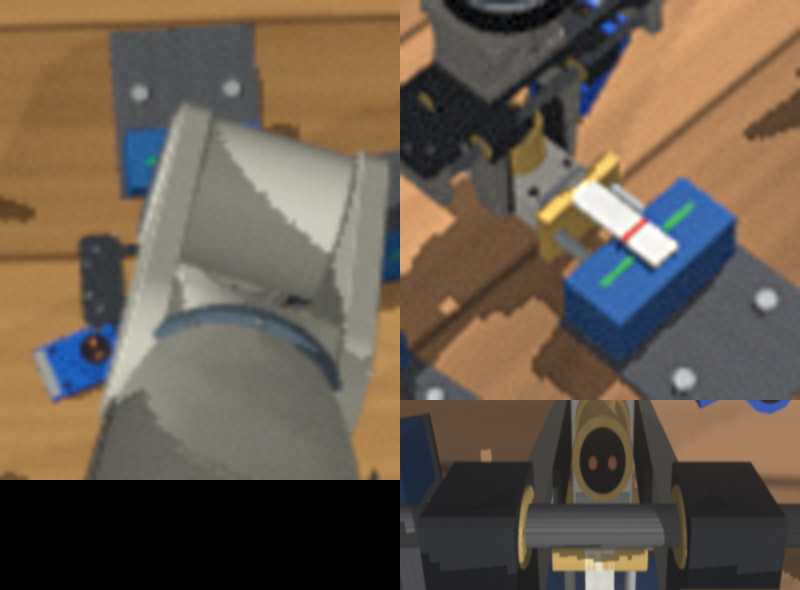

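```bash
python3 - <<'E'
from h import *
w=cv2.imread("pics/w6.png");c=calibration("wrist");s,M=axes()
hsv=cv2.cvtColor(w,cv2.COLOR_BGR2HSV)
for v in range(462,480,4):
    r=hsv[v];b=np.where((r[:,0]>15)&(r[:,0]<30)&(r[:,1]>90)&(r[:,2]>120))[0];b=b[(b>200)&(b<440)]
    if len(b): print("brass",v,b.min(),b.max())
    b=np.where((r[:,1]<50)&(r[:,2]>170))[0];b=b[(b>280)&(b<360)]
    if len(b): print("tongue",v,b.min(),b.max())
for v in(400,402,404): print(v,hsv[v,250:400,2].tolist()) if v==402 else None
f=lambda u,v,z:(M.T@(onz(c,(u,v),z)-s["tcp_pos"])*1000).round(2)
print(f(245,465,.045),f(395,465,.045))
cv2.imwrite("pics/w6c.png",cv2.resize(w[290:480,220:420],None,fx=3,fy=3,interpolation=2))
E
```

```text
tongue 462 297 341
tongue 466 297 341
tongue 470 297 341
tongue 474 297 341
tongue 478 297 341
402 [70, 70, 71, 70, 68, 69, 68, 70, 70, 72, 70, 68, 72, 70, 69, 70, 70, 71, 71, 70, 69, 71, 69, 69, 70, 71, 70, 70, 69, 69, 69, 72, 70, 70, 71, 69, 71, 68, 70, 68, 70, 70, 69, 71, 68, 70, 69, 69, 71, 70, 68, 70, 71, 70, 70, 70, 71, 71, 71, 69, 69, 71, 70, 71, 70, 70, 72, 70, 71, 70, 69, 70, 70, 70, 70, 70, 70, 69, 69, 70, 69, 71, 71, 70, 67, 68, 70, 71, 71, 71, 70, 70, 72, 70, 68, 69, 69, 66, 71, 69, 68, 70, 71, 70, 70, 69, 70, 69, 68, 70, 68, 72, 68, 71, 71, 69, 69, 70, 70, 69, 70, 70, 72, 68, 70, 68, 70, 69, 69, 68, 68, 70, 70, 69, 70, 69, 70, 69, 67, 70, 71, 69, 68, 71, 71, 70, 68, 69, 69, 68]
[-16.53 -53.46 -30.38] [-16.53 -53.57  28.91]
```

View pics/w6c.png

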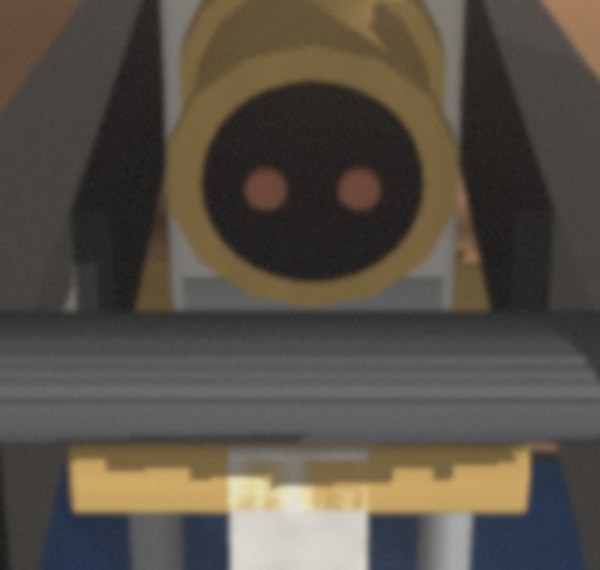

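Emit:
servo_tool([
  [[0, 0, -0.9], 0],
  [[0, 0, -1.8], 0],
  [[0, 0, -1.8], 0],
  [[0, 0, -1.8], 0],
  [[0.1, 0, -1.8], 0],
])

```text
time_s: 13.72
tcp_pos: [0.5715, -0.1866, 0.0284]
tool_rot: [0.493, -0.507, 0.493, 0.507]
contact_force: [0.6, -0.3, -1.6]
gripper_width: 0.0397
```

Emit:
servo_tool([
  [[0, -2, 0], 0],
  [[0, -4, 0], 0],
  [[0, -6, 0], 0],
  [[0, -7, 0], 0],
  [[0, -8, 0], 0],
])

```text
time_s: 14.35
tcp_pos: [0.5793, -0.1864, 0.0284]
tool_rot: [0.492, -0.507, 0.493, 0.508]
contact_force: [-2.6, -0.9, 0.4]
gripper_width: 0.0396
```

Emit:
servo_tool([
  [[0, -1, 0], 0],
  [[0, -2, 0], 0],
  [[0, -3, 0], 0],
  [[0, -4, 0], 0],
  [[0, -4, 0], 0],
])

```text
time_s: 14.98
tcp_pos: [0.5824, -0.1862, 0.0284]
tool_rot: [0.492, -0.507, 0.493, 0.508]
contact_force: [-6.9, -0.7, 4.7]
gripper_width: 0.0395
```

```bash
python3 - <<'E'
from h import *
w=get_image("wrist");s=axes()[0];cv2.imwrite("pics/w7.png",w)
print(s["tcp_pos"],s["contact_force"],s["moment"])
hsv=cv2.cvtColor(w,cv2.COLOR_BGR2HSV)
for v in(460,470): 
    r=hsv[v];b=np.where((r[:,1]<50)&(r[:,2]>170))[0];b=b[(b>280)&(b<360)];print(v,b.min() if len(b) else 0,b.max() if len(b) else 0)
E
```

```text
[ 0.58240944 -0.18626172  0.02840312] [-6.79293921  0.0678865   4.80835111] [-0.18011447  1.10622846 -0.04528617]
460 301 346
470 301 345
```

```bash
cat > gap.py <<'E'
from h import *
def gap(im):
    c=calibration("scene");x=np.array([np.cos(.03),np.sin(.03),0])
    a=im[285:350,285:345];a=cv2.resize(a,None,fx=4,fy=4,interpolation=2);hs=cv2.cvtColor(a,cv2.COLOR_BGR2HSV)
    def cen(m):
        cs,_=cv2.findContours(m,cv2.RETR_EXTERNAL,cv2.CHAIN_APPROX_NONE);cs=sorted(cs,key=cv2.contourArea,reverse=True)
        o=[]
        for k in cs:
            if cv2.contourArea(k)<25: continue
            M=cv2.moments(k);uv=np.array([M["m10"],M["m01"]])/M["m00"];uv=(uv+.5)/4-.5+[285,285];o.append((cv2.contourArea(k),uv.round(1),onz(c,uv,.041)))
        return o
    red=cen(cv2.inRange(hs,(0,110,90),(8,255,255))|cv2.inRange(hs,(172,110,90),(180,255,255)));gr=cen(cv2.inRange(hs,(45,90,70),(85,255,255)))
    return [(k[0],k[1],round(k[2]@x*1000,1)) for k in red[:2]],[(k[0],k[1],round(k[2]@x*1000,1)) for k in gr[:3]]
E
python3 - <<'E'
from gap import *
print(gap(cv2.imread("pics/s6.png")));i=get_image("scene");cv2.imwrite("pics/s7.png",i);print(gap(i))
E
```

```text
([(113.5, array([307.9, 317.1]), np.float64(654.6))], [(253.0, array([304. , 327.3]), np.float64(666.9)), (229.0, array([318.9, 313.8]), np.float64(666.9))])
([(119.0, array([309., 318.]), np.float64(658.0))], [(254.5, array([304. , 327.2]), np.float64(666.8)), (227.0, array([318.9, 313.8]), np.float64(666.9))])
```

Emit:
servo_tool([
  [[-0.1, -1, 0], 0],
  [[-0.2, -2, 0], 0],
  [[-0.2, -2.5, 0], 0],
  [[-0.2, -3, 0], 0],
  [[-0.2, -3, 0], 0],
])

```text
time_s: 15.7
tcp_pos: [0.5846, -0.1862, 0.0284]
tool_rot: [0.492, -0.506, 0.493, 0.508]
contact_force: [-9.4, -0.9, 5.6]
gripper_width: 0.0395
```

```bash
python3 - <<'E'
from gap import *
i=get_image("scene");cv2.imwrite("pics/s8.png",i);print(gap(i));s=axes()[0];print(s["tcp_pos"],s["contact_force"],s["moment"])
E
```

```text
([(103.0, array([310.1, 318.1]), np.float64(660.0))], [(254.0, array([304. , 327.3]), np.float64(666.8)), (227.0, array([318.9, 313.8]), np.float64(666.9))])
[ 0.58459865 -0.1861786   0.02842812] [-9.85885467 -1.97775494  6.29674514] [-0.30763804  1.42557173 -0.08847807]
```

Emit:
servo_tool([
  [[-0.1, -1, 0], 0],
  [[-0.2, -2, 0], 0],
  [[-0.3, -3, 0], 0],
  [[-0.3, -4, 0], 0],
  [[-0.3, -4, 0], 0],
])

```text
time_s: 16.38
tcp_pos: [0.5877, -0.1861, 0.0285]
tool_rot: [0.491, -0.506, 0.494, 0.509]
contact_force: [-11.5, -2.1, 6.6]
gripper_width: 0.0395
```

```bash
python3 - <<'E'
from gap import *
i=get_image("scene");cv2.imwrite("pics/s9.png",i);print(gap(i));s=axes()[0];print(s["tcp_pos"],s["contact_force"],s["moment"])
E
```

```text
([(130.5, array([310.5, 319.4]), np.float64(663.2))], [(249.0, array([303.9, 327.3]), np.float64(666.9)), (227.0, array([318.9, 313.8]), np.float64(666.9))])
[ 0.58769849 -0.18605156  0.0284685 ] [-11.61411408  -1.75970721   5.38864165] [-0.4569576   1.8286414  -0.12849913]
```

Emit:
servo_tool([
  [[0, -0.5, 0], 0],
  [[-0.1, -1, 0], 0],
  [[-0.1, -1.5, 0], 0],
  [[-0.1, -1.5, 0], 0],
  [[-0.1, -1.5, 0], 0],
])

```text
time_s: 17.05
tcp_pos: [0.5887, -0.186, 0.0285]
tool_rot: [0.491, -0.506, 0.494, 0.509]
contact_force: [-13.4, -2.8, 6.9]
gripper_width: 0.0398
```

```bash
python3 - <<'E'
from gap import *
i=get_image("scene");cv2.imwrite("pics/s10.png",i);print(gap(i));w=get_image("wrist");s=axes()[0];print(s["tcp_pos"],s["contact_force"],s["moment"])
o=np.zeros((600,800,3),np.uint8);o[:,:400]=cv2.resize(i[270:360,275:335],(400,600),interpolation=2);o[:380,400:]=cv2.resize(w[290:480,220:420],(400,380),interpolation=2)
t=get_image("scene")[160:280,320:460];o[380:600,400:]=cv2.resize(t,(400,343),interpolation=2)[:220]
cv2.imwrite("pics/o10.png",o)
E
```

```text
([(119.5, array([311.5, 319. ]), np.float64(664.1))], [(251.0, array([303.9, 327.3]), np.float64(666.9)), (229.0, array([318.9, 313.8]), np.float64(666.9))])
[ 0.58874053 -0.18602343  0.02848055] [-13.67935352  -3.86393695   6.74469311] [-0.54009563  2.05545872 -0.10226118]
```

View pics/o10.png

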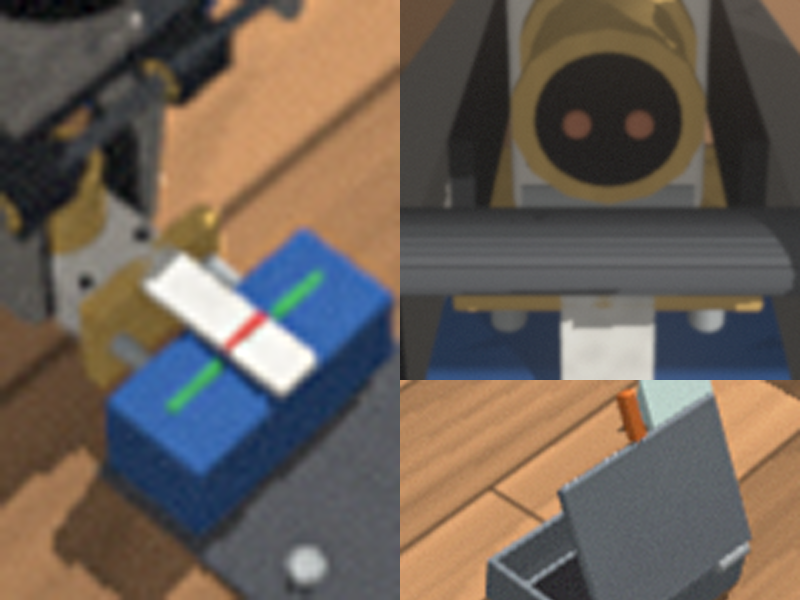

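Emit:
servo_tool([
  [[0, -0.3, 0], 0],
  [[0, -0.3, 0], 0],
  [[0, -0.3, 0], 0],
  [[0, -0.3, 0], 0],
  [[0, -0.3, 0], 0],
])

```text
time_s: 17.82
tcp_pos: [0.5889, -0.186, 0.0285]
tool_rot: [0.491, -0.506, 0.494, 0.509]
contact_force: [-12.9, -3.4, 6.4]
gripper_width: 0.04
```

```bash
python3 - <<'E'
from gap import *
r=[gap(get_image("scene"))[0][0][2] for _ in range(4)];s=axes()[0];print(r,s["tcp_pos"],s["contact_force"],s["gripper_width"],np.abs(s["dq"]).max())
bot.close_job()
E
```

```text
[np.float64(664.3), np.float64(664.3), np.float64(664.3), np.float64(664.2)] [ 0.58892391 -0.18600305  0.02848921] [-12.9824621   -3.30746085   7.97247419] 0.03999979820467452 0.0018028529632420345
the job is handed in; nothing more can be done
```

I raised the lamp lid by its orange tab to about 60° and let go. It measured 60.3° at the grip, and it was still standing open in the last scene picture. I then gripped the white lampholder across its width, slid it along the bench, and pressed its steel end plate against the larger stop. I handed the job in at about 18 s, still gripping and pressing.

**Last checks**
- **Face travel:** it is in by about 9.7–9.9 mm. That comes from the red line moving 9.7 mm and the gripper advancing about 9.9 mm after first contact. In the last picture the red line bridges the green marks.
- **Push:** the wrist sensor read 13 N along the press direction, which fits about 10 N of spring plus 3–4 N of bench drag. The arm was still.
- **Squareness and centring:** the holder looked square to the face and within about 1 mm of centre.
- **Grip:** the jaws were at 40.0 mm, the full width of the holder.
- **Other objects:** I never touched the prism, the trimmer case, the loupe or the blue look-alike.

**What disagreed or was less than ideal**
- **Red line position:** a direct reading placed the red line about 2.6 mm short of the marks. That reading was already about 2.3 mm off with the face fully out, probably because the tongue sits above the block, so I used the line's movement instead.
- **Residual forces:** there was about 3 N sideways and 6–8 N upward from the bench on the tool, so the holder is pressed slightly down as well as forward.

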